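# Clamp the board in the test socket, then hold the cam lever at full lift

### The job

Test the circuit board in the bench fixture: first swing the blue-knobbed clamp lever on the black socket block fully shut, then turn the red-knobbed cam lever up until the platen stands at its highest lift (lever upright; past upright the platen sinks again). The lever springs back if let go, so finish while still holding it there, steady, with the socket clamp still shut. Leave the loose parts and tools around the fixture where they are.

Things in the scene. Friction and masses are not known exactly. Their poses are not given: they have to be found in the camera images.
- fixture: Test fixture bolted to the bench: dark steel base plate 240 (x) x 360 (y) x 12 mm. Origin on the bench at x 0, 10 mm in +y from the plate's centre; x points to its back (away from the robot at yaw 0), y to the cam side, z up. Position and yaw vary. Both levers swing in planes parallel to this x-z plane.
- socket (a point): Centre of the top face of the black socket block, 75 (x) x 30 (y) mm, 80 mm above the bench, on the aluminium platen (180 x 190 mm, top 58 mm above the bench when down). Beside it on the platen, at fixture y -20 to +60 mm, sits the white-walled board unit, walls to 76 mm above the bench. Axes as the fixture's.
- head (a point): Top centre of the fixed aluminium contact head with brass pins over the board, 134 mm above the bench; it spans fixture x +18 to +119 and y -5 to +45 mm. An obstacle to keep clear of.
- platen (a joint): Lift of the platen in m: 0 down, 0.010 at the highest lift. Driven only by the cam: with a = cam joint (rad), lift = 0.0218 (sin(0.571 + a) - 0.540), so it peaks at a = 1.0 and falls again beyond. The socket and clamp lever ride up with it.
- clamp (a joint): Socket clamp lever angle in rad about the fixture's y axis: 0 = fully shut (level, lying from its hinge towards the fixture's -x, on a stop), about 1.57 would be upright; starts standing open, 0.95 to 1.4. Stiff hinge (about 0.1 N m): stays where it is left.
- clamp_hinge (a point): Hinge point of the clamp lever, mid-thickness, at (30, -80, 95) mm in the fixture frame with the platen down.
- clamp_knob (a point): Centre of the blue drum knob at the end of the clamp lever, 105 mm from the hinge. The drum is 28 mm in diameter and 18 mm wide along the fixture's y, with flat faces to +y and -y; the steel arm is 10 mm wide in y. At angle q it stands 105 cos(q) mm towards -x and 105 sin(q) mm above the hinge.
- cam (a joint): Cam lever angle in rad about the fixture's y axis: 0 = at rest on its lower stop, leaning to the fixture's -x at 0.571 rad above level; 1.0 = upright, highest lift; upper stop at 1.6. A spring and the platen's weight always turn it back to 0: some 3 N at the knob when upright.
- cam_unit: Grey bracket of the cam lever, bolted on the base plate's +y side at a position along x that varies by 25 mm either way. Carries the cam lever. Origin on the base plate's top, 117 mm in y from the fixture's origin; axes as the fixture's.
- cam_hinge (a point): Hinge point of the cam lever in the mid-plane of the lever arm, 35 mm above the bench (130 mm in y from the fixture's origin).
- cam_knob (a point): Centre of the red drum knob at the end of the cam lever, 100 mm from cam_hinge. The drum is 28 mm in diameter and 18 mm wide along the fixture's y, flat faces to +y and -y; the steel arm is 10 mm wide. At angle a it stands 100 cos(0.571 + a) mm towards -x and 100 sin(0.571 + a) mm above the hinge.
- choke: Loose copper-coloured ring choke, 38 mm across, 16 mm tall, lying on the bench in front of the fixture. Origin at its underside. Leave alone.
- film_cap: Loose grey block capacitor 32 x 20 x 24 mm on the bench in front of the fixture. Origin at its underside. Leave alone.
- elko: Loose blue can capacitor, 18 mm across, 25 mm tall, standing on the fixture's base plate at its -y end. Origin at its underside. Leave alone.
- screwdriver: Loose screwdriver with yellow handle, 170 mm long, lying on the bench on the left. Leave alone.
- spare_unit: Second open white housing with a green board, 170 x 130 x 35 mm, left of the fixture. Origin at its underside. Leave alone.
- fan: Black fan 60 x 60 x 16 mm on the bench to the right. Origin at its underside. Leave alone.
- connector_tray: Blue four-pocket tray 140 x 180 x 45 mm to the right. Origin at its underside. Leave alone.

How it is judged:
By the outcome, as a careful person would: the job done as asked, in the order asked, and still so for the second after the job is handed in, while the arm keeps its last pose, push and grip.
It also fails if it takes over 54 s, if anything falls off the work surface, if the arm or the gripper's body presses on something with over 40 N, if the wrist force passes 120 N, or if a joint passes its speed limit or range.

### The arm

A 6-joint arm with a two-finger parallel gripper is mounted at the origin on the work surface. World frame = base frame: x ahead of the robot, y to its left, z up, the work surface at z = 0. Lengths are in mm, angles in rad, forces in N, time in s.
With the tool pointing down it reaches from about 325 to 900 mm from the base axis. Payload 6.1 kg.
Tool frame: the origin (TCP) lies between the finger pads; the fingertips stand 8 mm ahead of it and the grasp point (between the pads) lies 11 mm behind it; z points along the fingers, y is the direction in which the jaws open and shut (so a half turn about z gives the same grasp; the last joint's range is limited). The gripper opens to 87 mm and grips with 3 to 60 N. Pads are 19 mm wide; open, the fingers measure 117 mm over their backs; the gripper's body (75 mm by 190 mm) begins 51 mm behind the grasp point.
Start: joints at [1.155, 0.22, 1.526, -0, 1.395, -0.126], TCP at [178.599, 598.931, 230.538] pointing down, gripper open.
Joint ranges: [-2.98, 2.98], [-0.91, 2.08], [0.09, 2.57], [-1.24, 4.39], [0.2, 2.65], [-2.68, 2.68]. Speed limits (rad/s): [2.57, 2.57, 3.01, 3.14, 3.14, 3.14].

### API

Orientations are given as a unit quaternion [w, x, y, z].
In Python, from rig import robot, optics, close_job gives the robot as it stands. The module is installed in compiled form; this text tells all that it offers.
- The arm moves only by the shell command python3 -m creep 'ROWS' [OPENING] [FORCE]. ROWS is JSON, a list of rows, each a list of 6 numbers: the shift along the tool's x, y, z in cm, then the turn, a rotation vector about the tool's x, y, z in rad. In form: [[x, y, z, rx, ry, rz], ...]. A call has 1 to 10 rows; each row shifts and turns the commanded pose from where the row before left it, along the tool's axes as they then stand; what a row does not reach is not made up. A row lasts 1/10 s, in which the tool goes at most 50 mm and 8.59 degrees, less where a joint would pass 70% of its speed; a pose out of reach is approached as far as the arm can. A call is refused whole if a number of a shift passes 5 or a number of a turn 0.15, either way. A call with a gripper value outside its range is refused whole. OPENING is the opening, from 0 (shut) to 1 (fully open), set as the call begins (- or left out, the last holds). The fingers move at their own pace and stop on an object; FORCE is the grip in N (left out, the last holds). Time passes only in rows, so rows that do not move let the fingers close. It gives the time, the measured TCP pose, the force and the opening at its end, in the units of the state.
- robot.sense(): the state, without advancing time (a new reading comes with each control period).
- optics.capture(name): name is "scene" or "top" or "wrist"; returns a dict with "image" (480x640x3 uint8, red, green, blue), "z_map" (480x640 float32, mm along the optical axis (not along the pixel's ray), 0 where there is no reading), "K" (3x3 intrinsics, pixels), "R" (3x3) and "t" (3): a world point X has camera coordinates R X + t; the wrist camera has in their place "mount" (4x4, takes a point from camera to tool coordinates, whose origin is the TCP and whose axes are the flange's). Camera axes: x right, y down, z forward; pixel columns grow to the right and rows downward; lengths in mm; the calibration is good to about 2 mm. A picture is of the moment at which its call begins: read the wrist's pose just before it.
- close_job(): hands the job in, once; it reports no verdict.
The state is a dict: "clock": time; "qpos": joint angles; "joint_vel": joint speeds; "effort": joint torques, N m; "eef_pos": TCP position; "orientation": TCP orientation; "force": force on the tool from outside, world axes, zero at the start; "ft_torque": the same for the moment, N m; "grip_width": opening from 0.0 (shut) to 1.0 (fully open).
Only numpy, scipy, OpenCV 4.12 (cv2) and the standard library are available. Lean on these libraries where they do the work, as an engineer would, in place of code of your own. Each camera call takes 0.05 s, during which the arm holds its last target.

## Working session

There is one attempt and no reset: what is moved stays moved. The work goes in short steps, Python scripts to look and compute and a shell command to move; the robot and the scene stay as the last step left them, time stands still between calls to the robot, and variables do not carry over. Pictures are saved under pics/ and viewed, and the job is handed in when it is done.

```bash
ls; mkdir -p pics; cat > h.py <<'E'
import numpy as np,cv2
from rig import robot,optics,close_job
def snap(n,f):
    c=optics.capture(n); cv2.imwrite('pics/'+f+'.png',c['image'][:,:,::-1]); np.savez('pics/'+f+'.npz',**c); return c
def pt(c,u,v,r=1):
    z=c['z_map'][v-r:v+r+1,u-r:u+r+1]; z=np.median(z[z>0]); K=c['K']
    p=np.array([(u-K[0,2])/K[0,0]*z,(v-K[1,2])/K[1,1]*z,z]); return c['R'].T@(p-c['t'])
E
python3 - <<'E'
from h import *
print(robot.sense())
snap('scene','s0');snap('top','t0')
E
```

```text
pics
{'clock': 0.0, 'qpos': array([ 1.15492980e+00,  2.21226680e-01,  1.52760952e+00,  2.48931121e-05,
        1.39470396e+00, -1.26115209e-01]), 'joint_vel': array([-0.00023155, -0.00010874,  0.00083372, -0.00349232, -0.0003625 ,
        0.00037358]), 'effort': array([-7.74885666e-04, -4.94609463e+01, -3.87376893e+01,  6.99611474e-02,
        5.69583778e-02, -1.52968955e-04]), 'eef_pos': array([178.32946574, 598.38703011, 229.43774878]), 'orientation': array([-2.72464147e-04,  1.44371495e-01,  9.89523079e-01, -9.34933709e-04]), 'force': array([ 0.46516255, -0.20039462, -0.46416524]), 'ft_torque': array([-0.05023251,  0.01327782, -0.05779565]), 'grip_width': 1.0019110343540243}
```

View pics/s0.png

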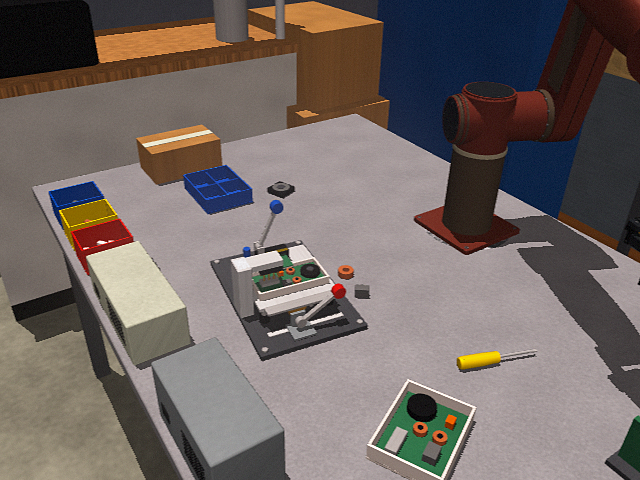

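View pics/t0.png

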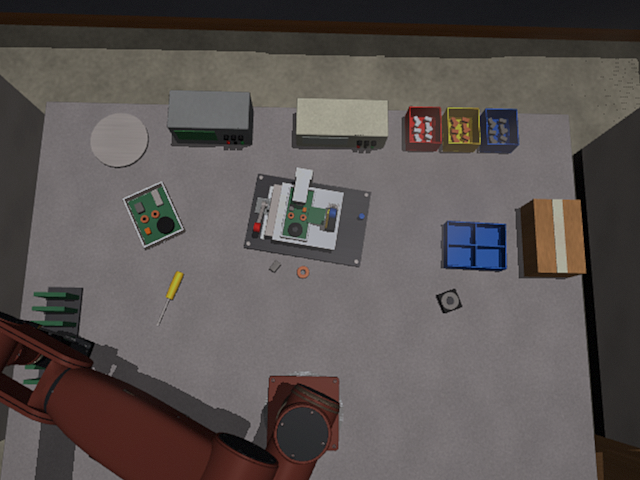

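The top view shows the fixture around pixel (307,220), with the red knob near (257,229) and the blue knob near (332,217). I'll enlarge it for precision.

```bash
python3 - <<'E'
from h import *
t=cv2.imread('pics/t0.png')[160:280,235:385]; cv2.imwrite('pics/t0c.png',cv2.resize(t,(750,600),interpolation=cv2.INTER_CUBIC))
s=cv2.imread('pics/s0.png')[190:370,200:400]; cv2.imwrite('pics/s0c.png',cv2.resize(s,(660,594),interpolation=cv2.INTER_CUBIC))
E
```

```text
(no output)
```

View pics/t0c.png

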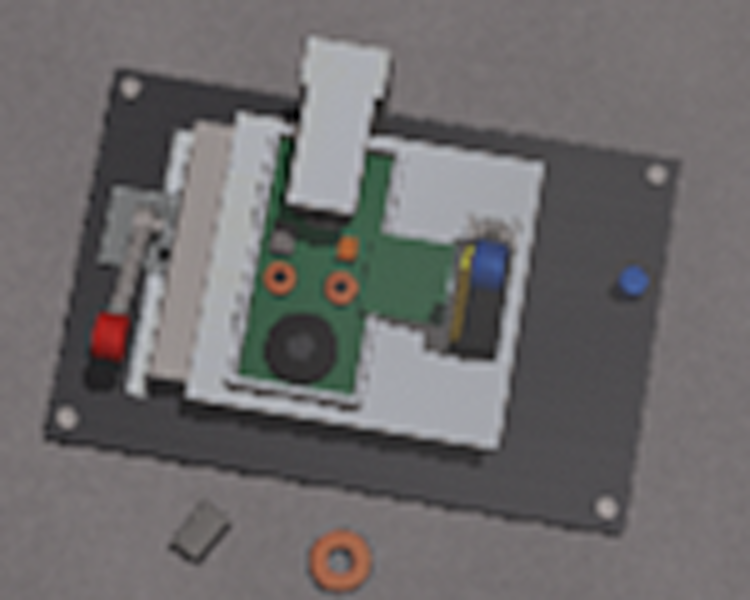

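View pics/s0c.png

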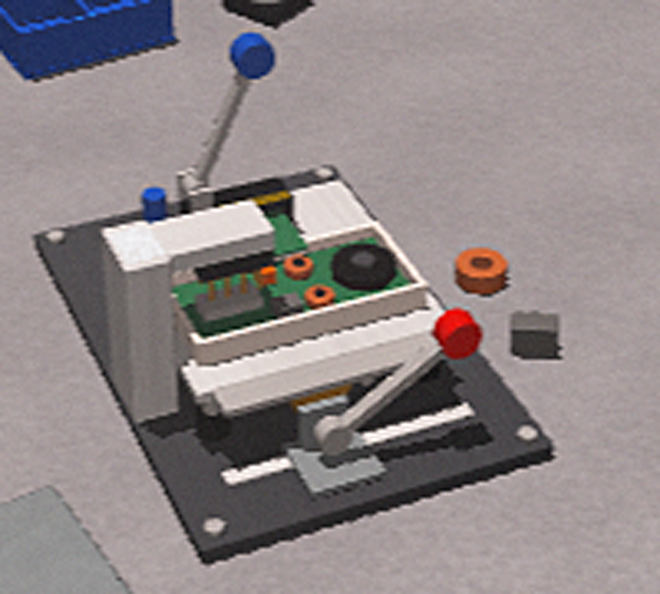

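The crop shows plate corners at about (118,70), (680,160), (620,533), (45,438), the red knob at (110,336) and the blue knob at (489,263). Next I compute the fixture frame.

```bash
cat >> h.py <<'E'
def ray(c,u,v,z):
    K=c['K'];R=c['R'];d=R.T@np.array([(u-K[0,2])/K[0,0],(v-K[1,2])/K[1,1],1]);o=-R.T@c['t'];return o+d*(z-o[2])/d[2]
E
python3 - <<'E'
from h import *
np.set_printoptions(precision=1,suppress=True)
c=np.load('pics/t0.npz'); s=np.load('pics/s0.npz')
f=lambda x,y:(235+x/5-.4,160+y/5-.4)
P=[ray(c,*f(*p),12) for p in [(118,70),(680,160),(620,533),(45,438)]]
for p in P:print(p)
cen=np.mean(P,0); ax=(P[0]+P[1]-P[2]-P[3])[:2]; ay=(P[0]+P[3]-P[1]-P[2])[:2]
print(np.linalg.norm(ax)/2,np.linalg.norm(ay)/2)
y1=np.arctan2(ax[1],ax[0]);y2=np.arctan2(-ay[0],ay[1]);print(cen,y1,y2)
# knobs by depth and colour in both cams
yaw=(240*y1+360*y2)/600
for n,c in (('top',c),('scene',s)):
  im=c['image'].astype(int);K=c['K']
  for nm,m in (('red',(im[...,0]>120)&(im[...,1]<60)&(im[...,2]<60)),('blue',(im[...,2]>100)&(im[...,0]<60)&(im[...,1]<110))):
    v,u=np.where(m&(c['z_map']>0));z=c['z_map'][v,u]
    X=(np.stack([(u-K[0,2])/K[0,0]*z,(v-K[1,2])/K[1,1]*z,z],1)-c['t'])@c['R']
    D=X[:,:2]-cen[:2];F=np.stack([D@[np.cos(yaw),np.sin(yaw)],D@[-np.sin(yaw),np.cos(yaw)]-10,X[:,2]],1)
    k=(abs(F[:,0])<160)&(abs(F[:,1])<200)&(X[:,2]>60)
    print(n,nm,k.sum(),'F mean',F[k].mean(0),'min',F[k].min(0),'max',F[k].max(0),'W',X[k].mean(0))
h=pt(c,0,0) if 0 else None
E
```

```text
[715.5 155.8  12. ]
[ 665.  -197.6   12. ]
[ 428.3 -160.5   12. ]
[479.7 191.3  12. ]
239.00929185210123 356.2070258830353
[572.1  -2.8  12. ] -0.1526077832930235 -0.14363876001532122
top red 40 F mean [-67.8 129.6 102.3] min [-78.3 121.9  95.8] max [-56.4 137.9 107.5] W [525.6 145.3 102.3]
top blue 28 F mean [-14.3 -79.6 201.1] min [-24.2 -87.8 194.5] max [ -1.9 -72.5 207. ] W [547.8 -69.5 201.1]
scene red 150 F mean [-60.6 130.1  93.5] min [-77.5   8.2  70.2] max [ 14.4 144.1 104.8] W [532.8 144.7  93.5]
scene blue 73 F mean [ -9.9 -74.7 197.7] min [-23.  -86.5 177.5] max [ -0.4 -66.4 207.3] W [552.8 -65.3 197.7]
```

```bash
python3 - <<'E'
from h import *
np.set_printoptions(precision=1,suppress=True,linewidth=200)
cen=np.array([572.1,-2.8]);yaw=-.147
G=np.full((13,12),np.nan)
for n in('t0','s0'):
  c=np.load(f'pics/{n}.npz');K=c['K'];v,u=np.where(c['z_map']>0);z=c['z_map'][v,u]
  X=(np.stack([(u-K[0,2])/K[0,0]*z,(v-K[1,2])/K[1,1]*z,z],1)-c['t'])@c['R']
  D=X[:,:2]-cen;F=np.stack([D@[np.cos(yaw),np.sin(yaw)],D@[-np.sin(yaw),np.cos(yaw)]-10,X[:,2]],1)
  for i in range(13):
    for j in range(12):
      k=(abs(F[:,0]-(-130+15*i))<7.5)&(abs(F[:,1]-(90+6*j))<3)
      if k.any(): G[i,j]=np.nanmax([G[i,j],F[k,2].max()])
print('y',90+6*np.arange(12))
for i in range(13):print(-130+15*i,G[i])
o=cen+10*np.array([-np.sin(yaw),np.cos(yaw)]);print('origin',o)
w=lambda x,y:o+[np.cos(yaw)*x-np.sin(yaw)*y,np.sin(yaw)*x+np.cos(yaw)*y]
print('blue now',w(-10,-80),'blue shut',w(-75,-80),'red now',w(-68,130),'red up',w(16,130))
s=robot.sense();from scipy.spatial.transform import Rotation as R
q=s['orientation'];Rm=R.from_quat([*q[1:],q[0]]).as_matrix();print(Rm)
E
```

```text
y [ 90  96 102 108 114 120 126 132 138 144 150 156]
-130 [ 6.3  7.4  5.9  5.2  6.6  4.7  7.3  5.1 10.2  8.3  9.7  6.9]
-115 [18.9 17.  21.8 18.1 17.4 19.4 18.7 17.4 16.3 19.7 21.7 22.2]
-100 [17.8 18.3 15.5 22.2 18.2 17.  17.4 17.2 24.7 17.3 21.  20.2]
-85 [ 60.4  63.7  63.4  61.3  21.6  97.6 102.1 102.3 100.9  93.   18.1  16.6]
-70 [ 66.1  64.8  64.   60.   22.  107.3 105.4 107.5 105.  103.1  15.2  21.1]
-55 [ 65.5  65.4  61.4  60.6  15.9 102.1 102.7 104.4 102.4 101.5  14.9  16.3]
-40 [62.6 63.  62.3 64.1 57.3 19.4 82.  85.2 83.6 16.  16.2 17.5]
-25 [63.5 69.4 62.4 58.9 61.2 20.  76.  72.2 73.9 16.3 18.8 16.2]
-10 [63.3 67.2 63.5 62.6 61.8 25.1 62.7 62.  62.8 22.1 23.2 21.4]
5 [66.5 66.8 64.3 62.3 58.4 52.  53.8 54.  54.1 51.2 24.4 23.7]
20 [64.7 64.1 62.9 62.7 60.8 53.1 50.5 49.5 46.9 41.1 21.7 20.4]
35 [61.1 65.3 62.1 61.9 59.5 52.  52.5 22.9 38.7 24.6 21.  21. ]
50 [64.9 64.4 62.8 61.6 61.2 17.1 18.  15.4 16.9 18.3 19.2 20.2]
origin [573.6   7.1]
blue now [552.  -70.6] blue shut [487.7 -61.1] red now [525.3 145.7] red up [608.4 133.3]
[[-1.   0.3 -0. ]
 [ 0.3  1.  -0. ]
 [ 0.  -0.  -1. ]]
```

```bash
python3 -m creep '[[0,0,-3,0,0,-0.143],[-2.55,-3.03,0,0,0,0],[-2.55,-3.03,0,0,0,0],[-2.55,-3.03,0,0,0,0],[-2.55,-3.03,0,0,0,0],[-2.55,-3.03,0,0,0,0],[-2.55,-3.03,0,0,0,0],[-2.55,-3.03,0,0,0,0],[-2.55,-3.03,0,0,0,0],[-2.55,-3.03,0,0,0,0]]' 0 20
```

```text
clock: 1.1
eef_pos: [366.1, 294.1, 260.2]
orientation: [-0.0, 0.073, 0.997, -0.0]
force: [0.9, -0.5, 0.3]
grip_width: 0.172
```

```bash
python3 -m creep '[[-2.8,-3.33,0,0,0,0],[-2.8,-3.33,0,0,0,0],[-2.8,-3.33,0,0,0,0],[-2.8,-3.33,0,0,0,0],[-2.8,-3.33,0,0,0,0],[-2.8,-3.33,0,0,0,0],[-2.8,-3.33,0,0,0,0],[-2.8,-3.33,0,0,0,0],[-2.8,-3.33,0,0,0,0],[-2.8,-3.33,0,0,0,0]]'; python3 - <<'E'
from h import *
s=robot.sense();print(s['eef_pos'],s['force'])
snap('wrist','w1');snap('scene','s1')
c=cv2.imread('pics/s1.png')[120:360,160:440];cv2.imwrite('pics/s1c.png',cv2.resize(c,(700,600)))
E
```

```text
clock: 2.1
eef_pos: [594.5, -76.4, 260.0]
orientation: [-0.0, 0.073, 0.997, 0.0]
force: [0.7, 0.2, 1.0]
grip_width: 0.005
[594.4586344  -76.43816744 259.98875238] [0.68714978 0.20214752 0.96375311]
```

View pics/w1.png

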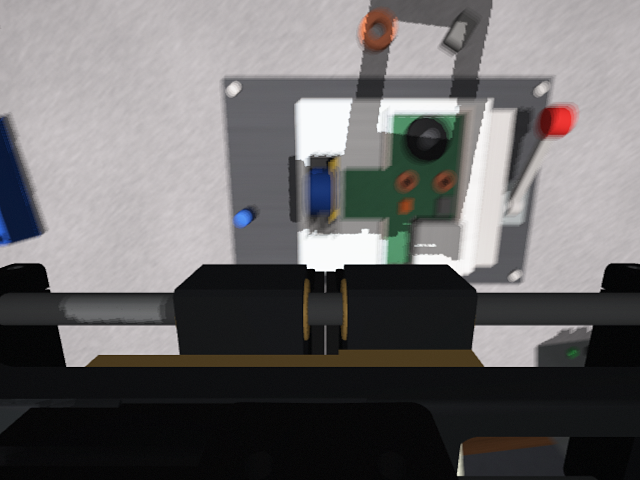

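View pics/s1c.png

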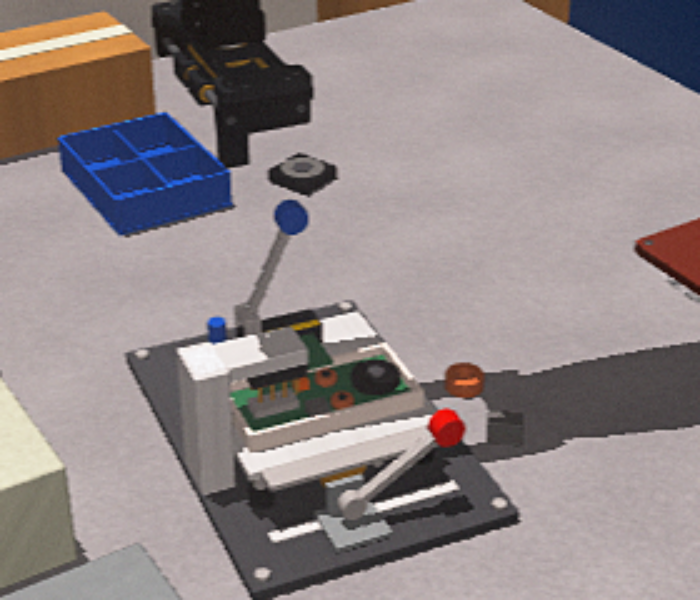

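The wrist view has the blue knob at (320,192), in line with the closed fingers at (325,300), and the scene view shows the fingers behind it. I'll descend behind the knob and push -x.

```bash
python3 -m creep '[[0,0,3,0,0,0],[0,0,3,0,0,0],[0,0,2.4,0,0,0],[1,0,0,0,0,0],[1,0,0,0,0,0],[1,0,0.2,0,0,0],[1,0,0.2,0,0,0],[1,0,0.2,0,0,0],[1,0,0.2,0,0,0],[1,0,0.2,0,0,0]]'
```

```text
clock: 3.2
eef_pos: [524.0, -64.5, 166.9]
orientation: [0.0, 0.073, 0.997, -0.0]
force: [0.3, 0.4, -0.2]
grip_width: 0.004
```

```bash
python3 - <<'E'
from h import *
snap('scene','s2')
c=cv2.imread('pics/s2.png')[120:360,160:440];cv2.imwrite('pics/s2c.png',cv2.resize(c,(700,600)))
E
```

```text
(no output)
```

View pics/s2c.png

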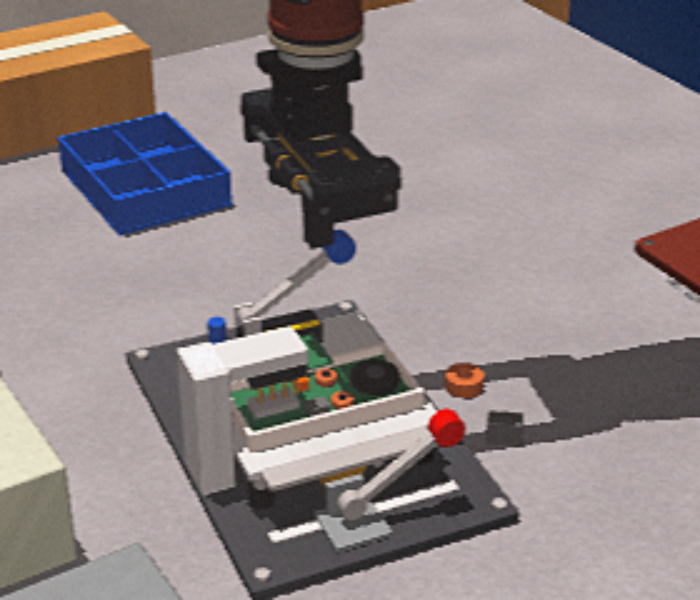

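The clamp is moving: the blue knob is at (341,246), with the finger behind and above it. I'll step up and over the knob, then press down.

```bash
python3 -m creep '[[0,0,-2.2,0,0,0],[1.6,0,0,0,0,0],[1.6,-0.2,0,0,0,0],[0,0,1.5,0,0,0],[0,0,1.5,0,0,0],[0,0,1,0,0,0],[0,0,1,0,0,0],[0,0,1,0,0,0],[0,0,0.6,0,0,0],[0,0,0.2,0,0,0]]';python3 -m creep '[[0,0,0.1,0,0,0],[0,0,0,0,0,0]]'
```

```text
clock: 4.25
eef_pos: [492.5, -61.7, 119.5]
orientation: [-0.001, 0.073, 0.997, 0.0]
force: [-1.0, -0.4, 0.8]
grip_width: 0.004
clock: 4.45
eef_pos: [493.2, -61.9, 119.8]
orientation: [0.0, 0.073, 0.997, -0.0]
force: [0.3, -0.1, 0.2]
grip_width: 0.008
```

```bash
python3 -m creep '[[0,0,0.2,0,0,0],[0,0,0,0,0,0]]';python3 -m creep '[[0,0,0.15,0,0,0],[0,0,0,0,0,0]]'
```

```text
clock: 4.65
eef_pos: [493.1, -61.9, 117.8]
orientation: [0.0, 0.073, 0.997, -0.0]
force: [1.4, 0.1, -0.1]
grip_width: 0.008
clock: 4.85
eef_pos: [493.2, -62.0, 117.0]
orientation: [0.0, 0.073, 0.997, -0.0]
force: [-2.2, 0.8, 5.5]
grip_width: 0.002
```

```bash
python3 -m creep '[[0,0,0.1,0,0,0],[0,0,0,0,0,0]]'; python3 - <<'E'
from h import *
snap('scene','s3')
c=cv2.imread('pics/s3.png')[120:360,160:440];cv2.imwrite('pics/s3c.png',cv2.resize(c,(700,600)))
E
```

```text
clock: 5.05
eef_pos: [493.3, -62.0, 116.7]
orientation: [0.0, 0.073, 0.997, -0.0]
force: [-5.7, 0.8, 11.7]
grip_width: 0.008
```

View pics/s3c.png

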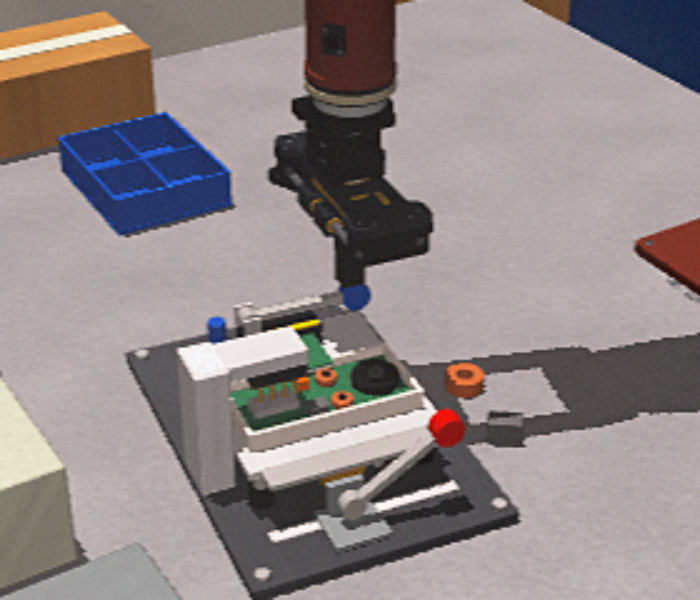

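Contact force rises with the tip at 109 mm, exactly the shut height, and the picture shows the arm level with the blue knob at (355,296). I'll lift off and check it.

```bash
python3 -m creep '[[0,0,-2,0,0,0],[0,0,-3,0,0,0],[0,0,-4,0,0,0],[0.7,4.1,0,0,0,0],[0.7,4.1,0,0,0,0],[0.7,4.1,0,0,0,0],[0.7,4.1,0,0,0,0],[0.7,4.1,0,0,0,0]]'; python3 - <<'E'
from h import *
s=robot.sense();print(s['eef_pos'])
snap('wrist','w4')
c=snap('top','t4');t=c['image'][160:280,235:385,::-1]; cv2.imwrite('pics/t4c.png',cv2.resize(t,(750,600),interpolation=cv2.INTER_CUBIC))
c=snap('scene','s4')['image'][120:360,160:440,::-1];cv2.imwrite('pics/s4c.png',cv2.resize(c,(700,600)))
E
```

```text
clock: 5.9
eef_pos: [488.0, 147.7, 205.2]
orientation: [0.0, 0.073, 0.997, 0.0]
force: [0.7, -0.6, -0.1]
grip_width: 0.002
[487.99200389 147.68266358 205.22787109]
```

View pics/w4.png

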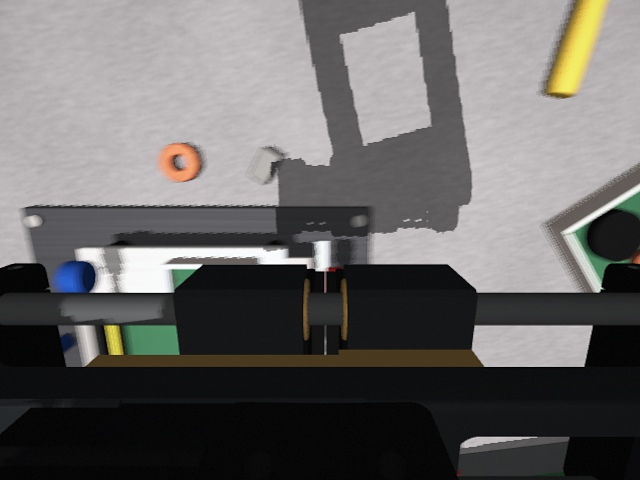

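View pics/s4c.png

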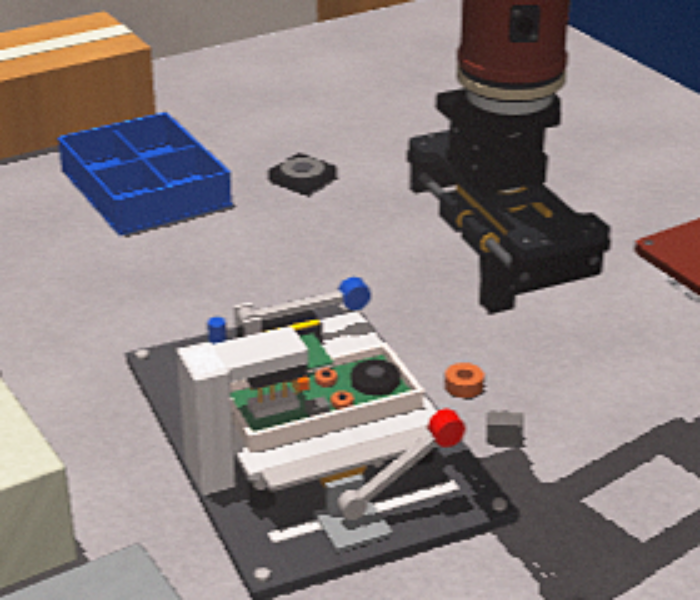

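```bash
cat >> h.py <<'E'
cen=np.array([572.1,-2.8]);yaw=-.147
def blob(c,nm):
    im=c['image'].astype(int);K=c['K']
    m=(im[...,0]>110)&(im[...,1]<60)&(im[...,2]<60) if nm=='red' else (im[...,2]>80)&(im[...,0]<60)&(im[...,1]<110)
    v,u=np.where(m&(c['z_map']>0));z=c['z_map'][v,u]
    X=(np.stack([(u-K[0,2])/K[0,0]*z,(v-K[1,2])/K[1,1]*z,z],1)-c['t'])@c['R']
    D=X[:,:2]-cen;F=np.stack([D@[np.cos(yaw),np.sin(yaw)],D@[-np.sin(yaw),np.cos(yaw)]-10,X[:,2]],1)
    k=(abs(F[:,0])<160)&(F[:,1]>-105)&(F[:,1]<200)&(X[:,2]>60)
    if nm=='blue':k&=F[:,1]<-50
    else:k&=F[:,1]>110
    F=F[k];print(nm,len(F),'med',np.median(F,0).round(1),'lo',np.percentile(F,3,0).round(1),'hi',np.percentile(F,97,0).round(1),'px',u[k].mean().round(2),v[k].mean().round(2))
E
python3 - <<'E'
from h import *
for n in ('t4','s4','s3','t0','s0'):
  for k in ('red','blue'):print(n,end=' ');blob(np.load(f'pics/{n}.npz'),k)
E
```

```text
t4
  return _methods._mean(a, axis=axis, dtype=dtype,
  ret = um.true_divide(
Traceback (most recent call last):
  File "h.py", line 20, in blob
    F=F[k];print(nm,len(F),'med',np.median(F,0).round(1),'lo',np.percentile(F,3,0).round(1),'hi',np.percentile(F,97,0).round(1),'px',u[k].mean().round(2),v[k].mean().round(2))
                                                              ~~~~~~~~~~~~~^^^^^^^
IndexError: index -1 is out of bounds for axis 0 with size 0
```

```bash
python3 - 2>/dev/null <<'E'
from h import *
for n in ('t4','s4','s3','t0','s0'):
  for k in ('red','blue'):
    try:print(n,end=' ');blob(np.load(f'pics/{n}.npz'),k)
    except Exception:print('none')
E
```

```text
t4 none
t4 blue 40 med [-76.6 -79.1 106.4] lo [-85.4 -85.9  69. ] hi [-63.9 -72.  112. ] px 327.05 240.6
s4 red 910 med [-87.6 143.2 575.1] lo [-146.   113.6   86.7] hi [-57.  189.6 593.4] px 365.46 93.51
s4 blue 106 med [-72.6 -70.4 100.9] lo [-83.5 -83.7  85.7] hi [-63.  -66.4 111.3] px 301.59 236.86
s3 red 163 med [-64.2 139.1  95.2] lo [-77.3 124.3  79.3] hi [-53.8 143.  104.3] px 338.41 290.8
s3 blue 85 med [-73.1 -69.7  98.1] lo [-85.  -78.3  87.2] hi [-63.1 -64.7 108.8] px 302.07 238.16
t0 red 43 med [-68.3 129.3 102.3] lo [-78.  122.1  95.8] hi [-56.4 136.8 107. ] px 256.65 226.4
t0 blue 37 med [-18.8 -80.1 201.7] lo [-26.4 -88.1 194.6] hi [ -3.4 -72.1 206.4] px 332.27 212.65
s0 red 157 med [-64.6 139.1  96. ] lo [-76.1 125.6  81. ] hi [-54.2 142.9 104.1] px 338.28 290.8
s0 blue 135 med [-11.8 -70.8 195.4] lo [-23.5 -84.  179.7] hi [ -1.1 -66.9 205.4] px 276.1 206.53
```

Blue knob top reads about 111 mm and x about -75, as it should be for shut. Now I'll descend in front of the red knob.

```bash
python3 -m creep '[[0,0.35,4,0,0,0],[0,0,4,0,0,0],[0,0,3,0,0,0],[0,0,0.9,0,0,0],[-0.5,0,0,0,0,0],[-0.4,0,0,0,0,0],[0,0,0,0,0,0]]'; python3 - <<'E'
from h import *
c=snap('scene','s5')['image'][190:370,220:420,::-1];cv2.imwrite('pics/s5c.png',cv2.resize(c,(660,594)))
E
```

```text
clock: 6.75
eef_pos: [500.3, 148.0, 88.5]
orientation: [0.002, 0.074, 0.997, 0.0]
force: [-0.4, -0.3, -0.3]
grip_width: 0.003
```

View pics/s5c.png

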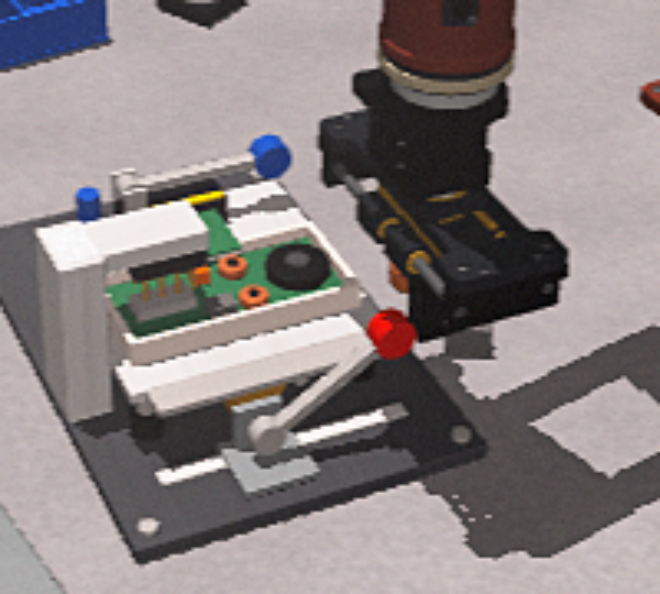

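The finger stands in front of the red knob (390,333). I'll follow the arc upward.

```bash
python3 -m creep '[[-0.4,0,0,0,0,0],[-0.6,0,-0.8,0,0,0],[-0.6,0,-0.8,0,0,0],[-0.75,0,-0.65,0,0,0],[-0.75,0,-0.65,0,0,0],[-0.9,0,-0.5,0,0,0],[-0.9,0,-0.45,0,0,0],[0,0,0,0,0,0]]'; python3 - 2>/dev/null <<'E'
from h import *
c0=snap('scene','s6');c=c0['image'][190:370,220:420,::-1];cv2.imwrite('pics/s6c.png',cv2.resize(c,(660,594)))
blob(c0,'red')
E
```

```text
clock: 7.6
eef_pos: [547.3, 141.4, 126.9]
orientation: [0.001, 0.073, 0.997, 0.0]
force: [-5.8, 0.7, 3.9]
grip_width: 0.003
red 987 med [-28.4 146.2 495.8] lo [-139.6  113.7  124.1] hi [ -9.4 190.5 542.7] px 337.1 132.69
```

View pics/s6c.png

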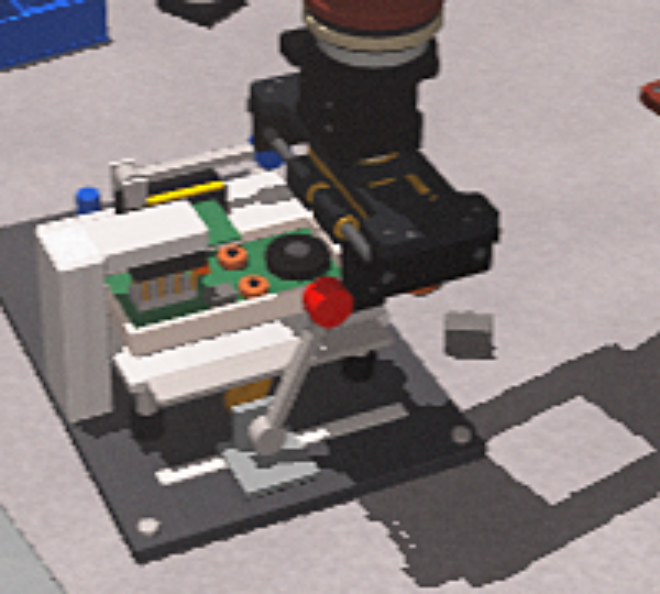

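The lever follows, at roughly 1.16 rad of elevation, with the red knob at (328,302). I'll continue to upright.

```bash
python3 -m creep '[[-0.7,0,-0.25,0,0,0],[-0.7,0,-0.2,0,0,0],[-0.7,0,-0.1,0,0,0],[-0.7,0,-0.1,0,0,0],[-0.5,0,0,0,0,0],[-0.3,0,0,0,0,0],[0,0,0,0,0,0],[0,0,0,0,0,0]]'; python3 - 2>/dev/null <<'E'
from h import *
c0=snap('scene','s7');c=c0['image'][190:370,220:420,::-1];cv2.imwrite('pics/s7c.png',cv2.resize(c,(660,594)))
c0=dict(c0);im=c0['image'].copy();im[:235]=0;c0['image']=im
blob(c0,'red')
s=robot.sense();D=s['eef_pos'][:2]-[573.6,7.1];print(D@[.9892,-.1465],D@[.1465,.9892],s['eef_pos'][2])
E
```

```text
clock: 8.45
eef_pos: [581.6, 135.7, 130.8]
orientation: [-0.0, 0.073, 0.997, -0.0]
force: [-2.4, 1.0, 2.1]
grip_width: 0.005
red 171 med [ 15.3 139.2 140.5] lo [  2.3 125.9 125.3] hi [ 24.8 142.9 150.8] px 302.91 282.24
-11.042918779031346 128.4533135797312 130.85451341638955
```

View pics/s7c.png

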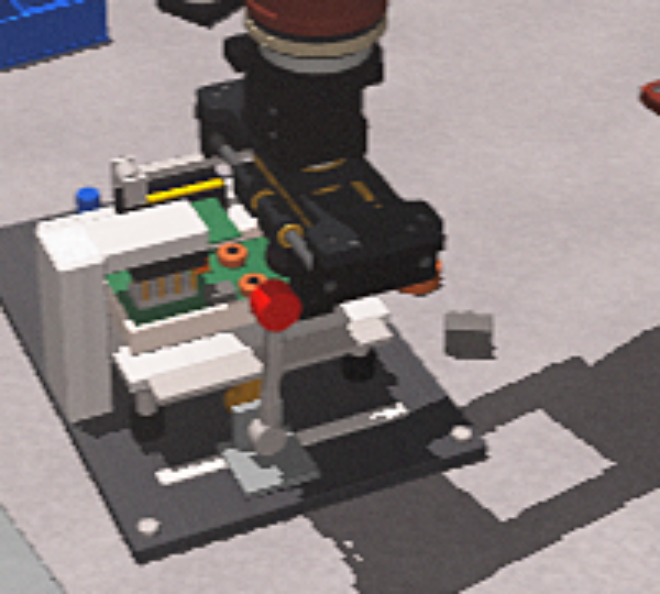

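```bash
python3 - <<'E'
from h import *
c=np.load('pics/s7.npz');im=c['image'][265:345,270:340,::-1];cv2.imwrite('pics/s7d.png',cv2.resize(im,None,fx=8,fy=7.5,interpolation=cv2.INTER_CUBIC))
c=np.load('pics/s5.npz');im=c['image'][265:345,270:370,::-1];cv2.imwrite('pics/s5d.png',cv2.resize(im,None,fx=7,fy=7,interpolation=cv2.INTER_CUBIC))
E
```

```text
(no output)
```

View pics/s7d.png

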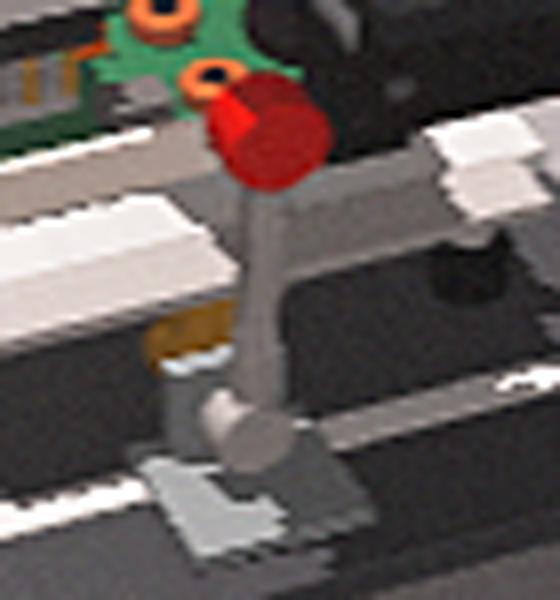

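View pics/s5d.png

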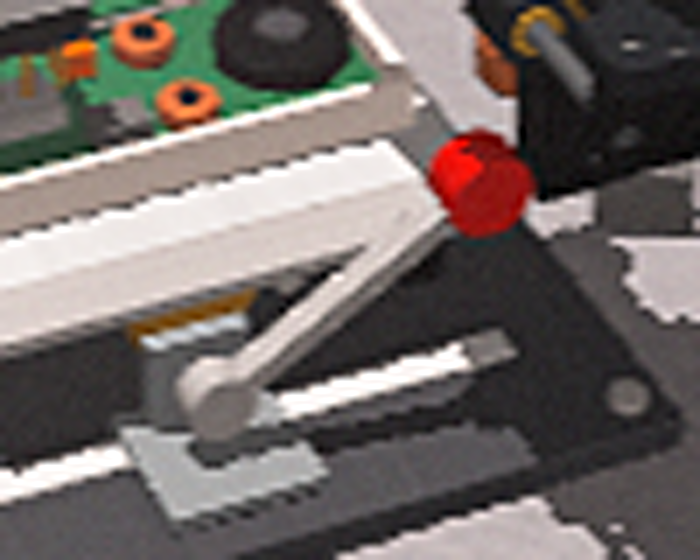

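The knob's front face is at (287,143) in the first crop and (496,193) in the second. The hub face is at (263,438) and (225,402).

```bash
python3 - <<'E'
from h import *
c=np.load('pics/s7.npz');K,R,t=c['K'],c['R'],c['t']
o2=np.array([573.6,7.1]);cy,sy=np.cos(yaw),np.sin(yaw)
ex=np.array([cy,sy,0]);ey=np.array([-sy,cy,0]);O=np.array([*o2,0])
def pl(u,v,Y):
    d=R.T@np.array([(u-K[0,2])/K[0,0],(v-K[1,2])/K[1,1],1]);o=-R.T@t-O
    p=o+d*(Y-o@ey)/(d@ey);return (p@ex).round(1),p[2].round(1)
print('up',pl(270+287/8-.4,265+143/7.5-.4,139),'rest',pl(270+496/7-.4,265+193/7-.4,139))
for Y in(136,139,142):print(Y,pl(270+263/8-.4,265+438/7.5-.4,Y),pl(270+225/7-.4,265+402/7-.4,Y))
E
```

```text
up (np.float64(10.2), np.float64(136.2)) rest (np.float64(-68.5), np.float64(91.0))
136 (np.float64(14.8), np.float64(34.6)) (np.float64(16.4), np.float64(37.8))
139 (np.float64(16.1), np.float64(37.5)) (np.float64(17.8), np.float64(40.6))
142 (np.float64(17.4), np.float64(40.3)) (np.float64(19.1), np.float64(43.4))
```

Three estimates (knob displacement, blob position, hub to knob) put the knob about 5 mm short of upright, so I'll add that.

```bash
python3 -m creep '[[-0.3,0,0,0,0,0],[-0.2,0,0,0,0,0],[0,0,0,0,0,0],[0,0,0,0,0,0],[0,0,0,0,0,0]]'; python3 - 2>/dev/null <<'E'
from h import *
c=snap('scene','s8');im=c['image'][265:345,270:340,::-1];cv2.imwrite('pics/s8d.png',cv2.resize(im,None,fx=8,fy=7.5,interpolation=cv2.INTER_CUBIC))
im=c['image'][120:360,160:440,::-1];cv2.imwrite('pics/s8c.png',cv2.resize(im,(700,600)))
snap('top','t8');w=snap('wrist','w8')
blob(c,'blue')
c=dict(c);im=c['image'].copy();im[:235]=0;c['image']=im
blob(c,'red')
s=robot.sense();print(s['eef_pos'],s['force'],s['joint_vel'].round(3))
E
```

```text
clock: 9.0
eef_pos: [586.7, 135.0, 131.1]
orientation: [0.0, 0.073, 0.997, -0.0]
force: [-3.7, 0.6, 3.2]
grip_width: 0.001
```

View pics/s8d.png

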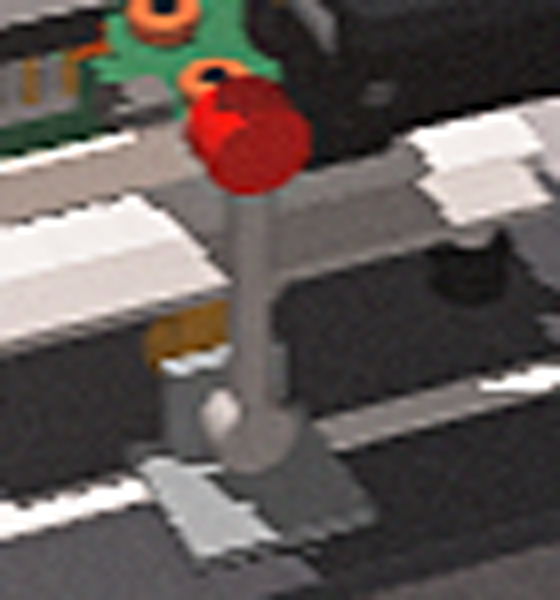

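View pics/s8c.png

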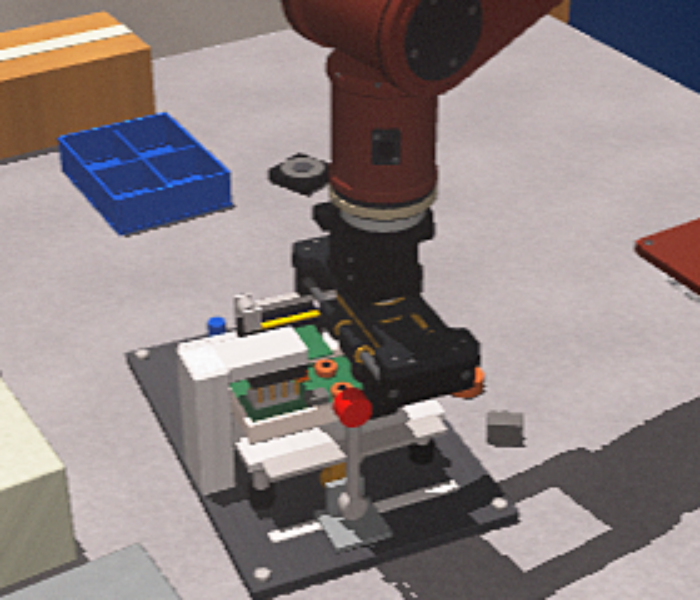

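View pics/w8.png

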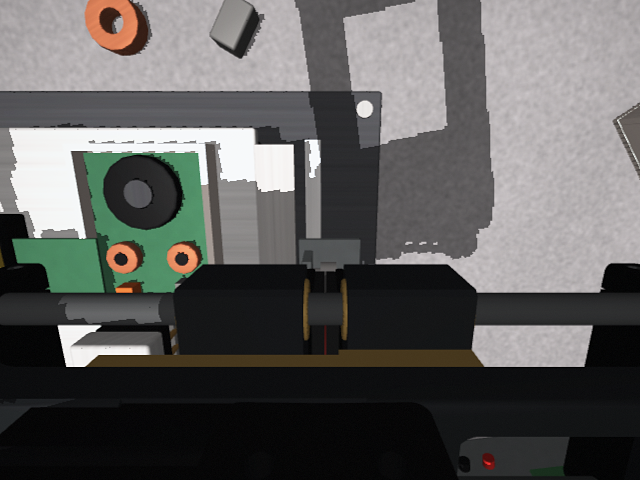

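```bash
python3 - 2>/dev/null <<'E'
from h import *
c=dict(np.load('pics/s8.npz'));K,R,t=c['K'],c['R'],c['t']
ex=np.array([np.cos(yaw),np.sin(yaw),0]);ey=np.array([-ex[1],ex[0],0]);O=np.array([573.6,7.1,0])
def pl(u,v,Y):
    d=R.T@np.array([(u-K[0,2])/K[0,0],(v-K[1,2])/K[1,1],1]);o=-R.T@t-O
    p=o+d*(Y-o@ey)/(d@ey);return (p@ex).round(1),p[2].round(1)
print(pl(270+266/8-.4,265+148/7.5-.4,139),pl(270+260/8-.4,265+440/7.5-.4,139))
im=c['image'].copy();im[:235]=0;c['image']=im
blob(c,'red')
s=robot.sense();D=s['eef_pos'][:2]-[573.6,7.1];print(D@[.9892,-.1465],s['force'],s['joint_vel'].round(3),s['clock'])
tt=np.load('pics/t8.npz')['image'][160:280,235:385,::-1]; cv2.imwrite('pics/t8c.png',cv2.resize(tt,(750,600),interpolation=cv2.INTER_CUBIC))
E
```

```text
(np.float64(15.8), np.float64(136.3)) (np.float64(16.9), np.float64(37.0))
red 177 med [ 19.9 139.2 140.8] lo [  7.2 124.6 125.7] hi [ 29.9 142.9 150.4] px 300.66 282.73
-5.896109386612733 [-2.57476516  1.08290757  2.74114867] [ 0.001 -0.    -0.002  0.001  0.     0.001] 9.15
```

View pics/t8c.png

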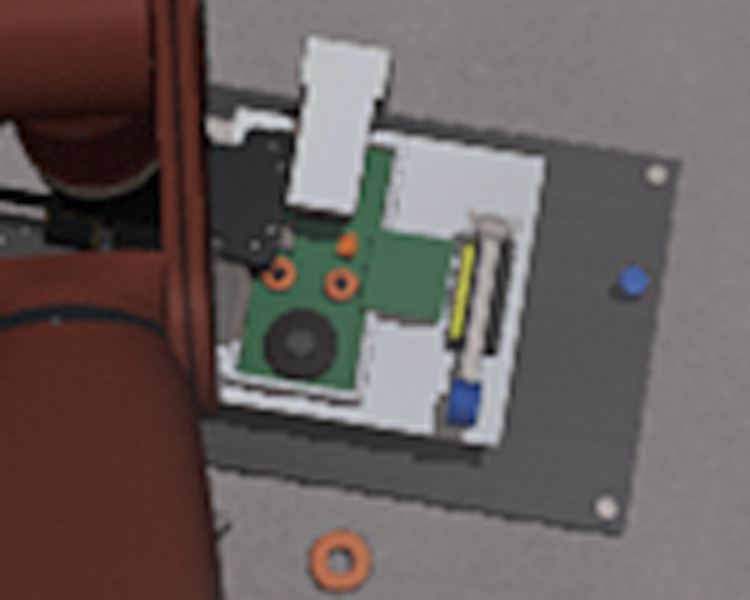

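The knob has moved 84.3 mm in x from rest (84.1 mm expected at upright) and sits 1 mm from the hub's x. The lever is steady, and the top view shows the clamp shut with the blue knob at (463,402). Handing in.

```bash
python3 -c "
from rig import *
print(close_job())"
```

```text
the job is handed in; nothing more can be done
None
```

I shut the socket clamp first, then pushed the red cam lever up to upright. I handed the job in at about 9.2 s with the closed fingers still pressing against the red knob, not gripping it.

- **Clamp:** pressing down met the stop at a fingertip height of 109 mm, the height expected for shut. After the cam move, the top view still shows the lever lying level in its shut position. The scene camera's view of the blue knob was blocked by the gripper, so that last check rests on the top view alone.
- **Cam:** the knob moved 84.3 mm from rest against 84.1 mm expected at upright; a second measure from the knob's colour patch gave 83.7 mm. The knob's x was within about 1 mm of the hub's, so I estimate the lever at 1.0 ± 0.03 rad. I did not measure the platen lift itself.
- **Holding:** joint speeds were near zero and the push was about 3–4 N.
- **Loose parts:** the arm did not touch them. In the last pictures, the ones still visible look unmoved; the arm hid or the frame left out some of them.

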